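Clear the crank and wind up the bath lift

TASK

The small white bottle is standing in the way of the bath lift's hand crank: set it down gently, upright, in the steel tray and let go of it. Then wind the crank clockwise (seen from above), a full turn and a little more, until it comes up against its stop and the bath is fully raised. Leave everything else on the bench where it is, and never tip the bottle over.

Things in the scene. Friction and masses are not known exactly. Their poses are not given: they have to be found in the camera images.
- crank (a joint): Angle in rad of the hand crank, a horizontal handwheel on a vertical axis; grows clockwise seen from above. 0 is the low stop, 8.0 the high stop (bath fully raised); it starts between 0 and 1.6. It stays where it is left; friction asks about 2 to 6 N at the handle. The lift rises 5 mm per rad.
- crank_axis (a point): Centre of the handwheel (black rim 139 mm in diameter, 3 spokes), on its axis, 54 mm above the bench; rim top at 61 mm. A lug beyond the rim, 48 to 60 mm above the bench, carries the handle and sweeps out to 112 mm from the axis. z is up. The fixed grey housing below, 30 mm high and 120 mm wide, runs sideways (roughly to +y) to the lift.
- crank_grip (a point): Point on the axis of the crank's upright handle, 101 mm above the bench. The handle is a round black cylinder, 26 mm in diameter, 70 mm tall (61 to 131 mm above the bench), its axis 95 mm from the crank axis. It revolves freely on its own pin, so a gripper holding it need not turn with the crank; it cannot come off.
- lift_top (a point): Centre of the rim of the round steel bath (168 mm in diameter, 70 mm deep) on the lift platform, 280 mm from the crank axis; 157 mm above the bench when the crank reads 0, 197 mm when it is fully raised.
- bottle: White plastic bottle with a grey cap, upright, 130 mm tall: body 56 mm in diameter up to 99 mm, cap 42 mm in diameter above 105 mm; 0.2 to 0.45 kg. It starts on the bench about 110 mm from the crank axis, on the side away from the lift, in the way of the lug. Origin: centre of its underside; z along its axis.
- tray_in (a point): Centre of the inner floor of an empty open steel tray, 160 x 220 mm outside (220 along its y), walls 5 mm thick and 30 mm high; the floor is about 5 mm above the bench. Fixed. x and y run along its sides, z up.
- big_bottle: Bystander: white bottle with white cap, 86 mm in diameter, 200 mm tall. Origin: centre of its underside.
- flask: Bystander: glass conical flask, 84 mm in diameter at the foot, 125 mm tall. Origin: centre of its underside.
- beaker: Bystander: glass beaker, 72 mm in diameter, 95 mm tall. Origin: centre of its underside.
- spatula: Bystander: spatula 180 mm long, lying flat along its x axis.
- jar: Bystander: squat amber jar with black lid, 68 mm in diameter, 75 mm tall. Origin: centre of its underside.
Not all that is in view belongs to the job. What is shaped like the bottle but black or green is not meant.

How it is judged:
On the way, in this order (a step that is already met when the one before it is completed fails the run):
1. the bottle stands upright in the tray, released (x of bottle in the frame of tray_in between -0.06 and 0.06 m and y of bottle in the frame of tray_in between -0.09 and 0.09 m and z of bottle in the frame of tray_in below 0.006 m and angle between bottle's own z axis and vertical below 0.1 rad and linear speed of bottle below 0.02 m/s and contact force between the fingers and bottle below 0.3 N), for 0.2 s.
2. the crank is wound clockwise up to its stop (within 0.3 rad) (value of joint crank above 7.7 rad), for 0.2 s.
At the end, for the whole second after the job is handed in: The crank rests within 0.3 rad of its high stop (joint above 7.7), so the bath is fully raised; the bottle stands at rest on the tray's floor, upright within 0.1 rad, and is released (all of step 1 and value of joint crank above 7.7 rad and velocity of joint crank between -0.1 and 0.1 rad/s); the robot touches nothing.
It fails at once if the bottle is tipped by more than 0.5 rad (angle between bottle's own z axis and vertical above 0.5 rad).
It fails at once if the bottle is dropped or slammed into the tray (faster than 0.6 m/s within 20 mm of its floor) (x of bottle in the frame of tray_in between -0.06 and 0.06 m and y of bottle in the frame of tray_in between -0.09 and 0.09 m and z of bottle in the frame of tray_in below 0.02 m and linear speed of bottle above 0.6 m/s).
It fails at once if a bystander is moved by more than 30 mm (distance of any of big_bottle, flask, beaker, spatula, jar from where it was at the start of the episode above 0.03 m).
It also fails if it takes over 72 s, if anything falls off the work surface, if the arm or the gripper's body presses on something with over 40 N, if the wrist force passes 120 N, or if a joint passes its speed limit or range.

ROBOT

A 7-joint arm with a two-finger parallel gripper is mounted at the origin on the work surface. World frame = base frame: x ahead of the robot, y to its left, z up, the work surface at z = 0. Lengths are in m, angles in rad, forces in N, time in s.
With the tool pointing down it reaches from about 0.35 to 0.9 m from the base axis. Payload 8.1 kg.
Tool frame: the origin (TCP) lies midway between the tips of the shut fingers; the grasp point (between the pads) lies arm.hold_point_z behind it (arm.hold_point_z is the distance from the TCP to the grasp point, in m); z points along the fingers, x is the direction in which the jaws open and shut, and the axes are right-handed (so a half turn about z gives the same grasp; the last joint's range is limited). The gripper opens to 92 mm and grips with 3 to 60 N. Pads are 19 mm wide; open, the fingers measure 130 mm over their backs; the gripper's body (75 mm by 190 mm) begins 47 mm behind the grasp point.
Start: joints at [1.079, 0.434, 0.025, 1.573, -0.012, 1.134, -0.075], TCP at [0.237, -0.578, 0.227] pointing down, gripper open.
Joint ranges: [-2.62, 2.62], [-0.44, 2.09], [-1.27, 1.32], [0.08, 2.57], [-1.32, 4.46], [0.12, 2], [-2.74, 2.74]. Speed limits (rad/s): [2.22, 2.22, 3.01, 3.01, 3.14, 3.14, 3.14].

INTERFACE

Orientations are given as a rotation vector (axis times angle).
In Python, from cell import arm gives the robot as it stands.
- The arm moves only by the shell command python3 -m pendant 'ROWS' [FORCE]. ROWS is JSON, a list of rows, each an object with "dp": the shift along the tool's x, y, z in m, a list of three; "rotation": the turn, a rotation vector about the tool's x, y, z in rad, a list of three; "fingers": the closure, from -1 (fully open) to 1 (shut). In form: [{"dp": [x, y, z], "rotation": [rx, ry, rz], "fingers": fingers}, ...]. A call has 1 to 20 rows; each row is the pose to reach, as a shift and turn from the pose measured when the call began, along the tool's axes at that moment; what a row does not reach only later rows make up. A row lasts 1/8 s, in which the tool goes at most 62.5 mm and 10.7 degrees, less where a joint would pass 70% of its speed; a pose out of reach is approached as far as the arm can. A call with a gripper value outside its range is refused whole. The fingers move at their own pace and stop on an object; FORCE is the grip in N (left out, the last holds). Time passes only in rows, so rows that repeat a pose let the fingers close. It gives the time, the measured TCP pose, the force and the opening at its end, in the units of the state.
- arm.observe(): the state, without advancing time (a new reading comes with each control period).
- arm.get_image(name): name is "scene" or "top" or "wrist"; returns the picture (420x560x3 uint8, blue, green, red); there is no depth.
- arm.camera_params(name): a dict with "camera_matrix" (3x3 intrinsics, pixels), "rvec" (rotation vector, rad) and "tvec" (3), from world to camera coordinates, as OpenCV has them. Camera axes: x right, y down, z forward; pixel columns grow to the right and rows downward; lengths in m; the calibration is good to about 2 mm. A picture is of the moment at which its call begins: read the wrist's pose just before it. camera_params takes no time and is no camera call; for the wrist camera it gives the pose at the moment of the call.
- arm.sign_off(): hands the job in, once; it reports no verdict.
The state is a dict: "clock": time; "joints": joint angles; "dq": joint speeds; "joint_efforts": joint torques, N m; "position": TCP position; "ee_rot": TCP orientation; "force": force on the tool from outside, world axes, zero at the start; "ft_torque": the same for the moment, N m; "width": opening from 0.0 (shut) to 1.0 (fully open).
Only numpy, scipy, OpenCV 4.12 (cv2) and the standard library are available. Lean on these libraries where they do the work, as an engineer would, in place of code of your own. Each camera call takes 0.05 s, during which the arm holds its last target.

## Working session

There is one attempt and no reset: what is moved stays moved. The work goes in short steps, Python scripts to look and compute and a shell command to move; the robot and the scene stay as the last step left them, time stands still between calls to the robot, and variables do not carry over. Pictures are saved under pics/ and viewed, and the job is handed in when it is done.

```bash
ls; mkdir -p pics
python3 - <<'E'
from cell import arm
import cv2
s=arm.observe(); print(s, arm.hold_point_z)
for n in("scene","top"):
    cv2.imwrite(f"pics/{n}0.png",arm.get_image(n))
    p=arm.camera_params(n); print(n,p)
E
```

```text
pics
{'clock': 0.0, 'joints': array([ 1.07938904,  0.43525294,  0.02498471,  1.57408614, -0.01161842,
        1.13398152, -0.07513391]), 'dq': array([ 0.00073502,  0.00049216, -0.00072986,  0.0011003 ,  0.0004677 ,
       -0.0009757 ,  0.00036164]), 'joint_efforts': array([-2.56911362e-04, -6.67856526e+01,  9.84640606e-01, -3.14465582e+01,
       -6.07749517e-02,  4.30584128e-02,  1.41213377e-04]), 'position': array([ 0.23668469, -0.57790821,  0.22593072]), 'ee_rot': array([-2.60799191e+00,  1.75018551e+00,  2.17268183e-03]), 'force': array([ 0.43416662, -0.48823944,  0.62018112]), 'ft_torque': array([ 0.06619966, -0.0008736 ,  0.02427938]), 'width': 0.9987072452624247} 0.0188
scene {'camera_matrix': array([[475.84313363,   0.        , 282.53964589],
       [  0.        , 475.84313363, 196.27395841],
       [  0.        ,   0.        ,   1.        ]]), 'rvec': array([ 0.811197  ,  2.36623961, -1.27697994]), 'tvec': array([ 0.38902919, -0.06821222,  1.73254523])}
top {'camera_matrix': array([[503.32666333,   0.        , 278.45409013],
       [  0.        , 503.32666333, 210.59795545],
       [  0.        ,   0.        ,   1.        ]]), 'rvec': array([ 2.17668458, -2.18541165,  0.10531297]), 'tvec': array([0.01145114, 0.51744946, 1.57210313])}
```

View pics/scene0.png

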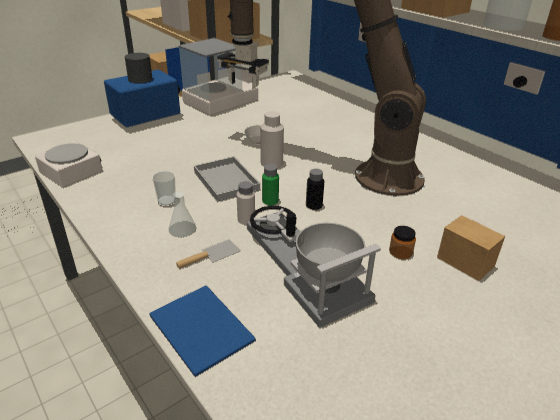

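View pics/top0.png

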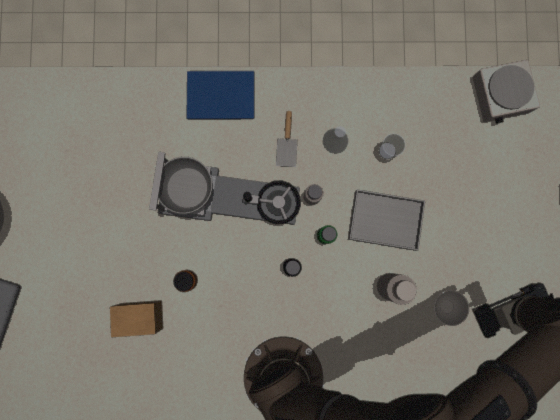

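The scene picture shows the lift with the crank between it and the robot-side bottles. Bottle candidates in the top view:
- (313,193): grey-capped and white, beside the wheel.
- (327,235): green.
- (291,267): black.
- (400,290): the big white bottle.

By the description I choose (313,193), and I'll check it in a close crop.

```bash
python3 - <<'E'
import cv2,numpy as np
a=cv2.imread("pics/top0.png")[120:280,200:440]
cv2.imwrite("pics/topcrop.png",cv2.resize(a,None,fx=3.3,fy=3.3,interpolation=cv2.INTER_CUBIC))
b=cv2.imread("pics/scene0.png")[150:270,150:330]
cv2.imwrite("pics/scenecrop.png",cv2.resize(b,None,fx=4.4,fy=4.4,interpolation=cv2.INTER_CUBIC))
E
cat > h.py <<'E'
from cell import arm
import numpy as np,cv2
from scipy.spatial.transform import Rotation as R
def world(cam,uv,z,p=None):
    p=p or arm.camera_params(cam)
    Rm=cv2.Rodrigues(np.array(p['rvec']))[0];t=np.array(p['tvec']).ravel()
    d=np.linalg.inv(p['camera_matrix'])@[uv[0],uv[1],1]
    c=-Rm.T@t;d=Rm.T@d
    return c+d*(z-c[2])/d[2]
def pix(cam,X,p=None):
    p=p or arm.camera_params(cam)
    return cv2.projectPoints(np.array(X,float).reshape(-1,3),np.array(p['rvec']),np.array(p['tvec']),p['camera_matrix'],None)[0].reshape(-1,2)
E
```

```text
(no output)
```

View pics/topcrop.png

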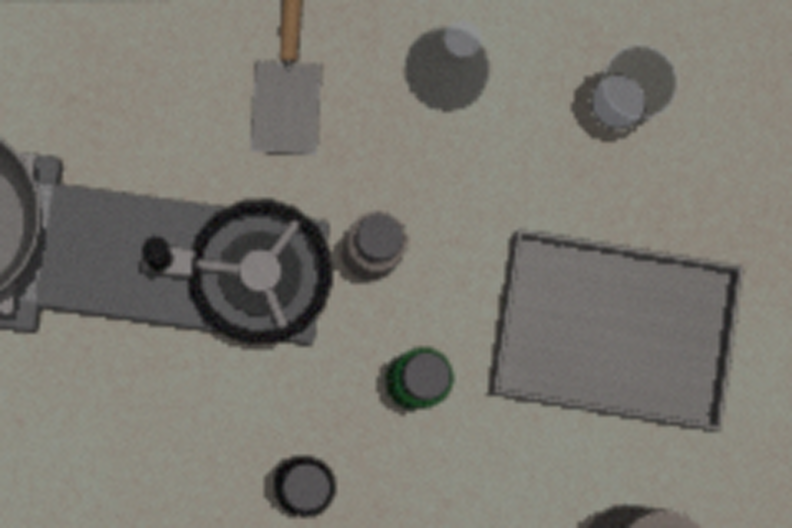

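View pics/scenecrop.png

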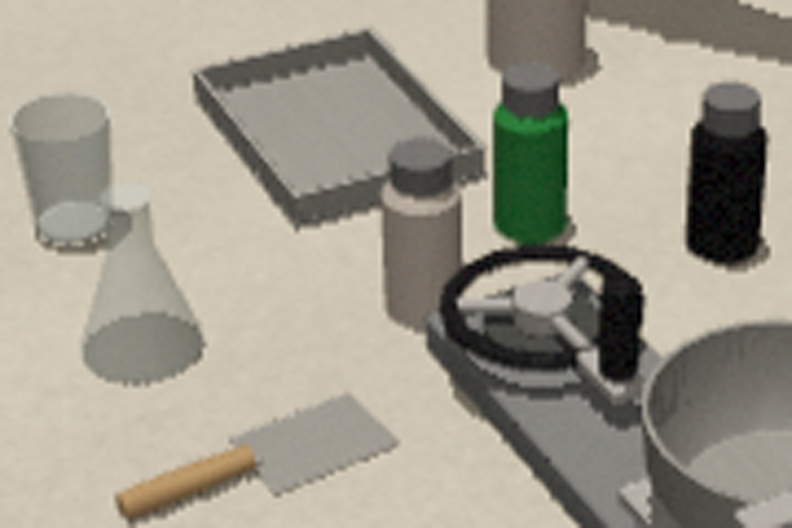

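The crops confirm it: a white body with a grey cap, at top (315,192). The other two small bottles are green and black. The crank handle is at top (247,196), on the lift side of the wheel.

Run:
```python
from h import *
c=lambda u,v:(u/3.3+200-.35,v/3.3+120-.35)
s=lambda u,v:(u/4.4+150-.4,v/4.4+150-.4)
P={k:world("top",c(*v[:2]),v[2]) for k,v in dict(captop=(380,238,.13),rim=(260,272,.061),handle=(156,250,.131),green=(427,376,.13),black=(306,487,.13),beakerfoot=(605,108,.0),flaskfoot=(447,69,0)).items()}
for k,v in P.items(): print(k,v.round(4))
print("scene captop",world("scene",s(421,156),.13).round(4),"base near",world("scene",s(421,325),0).round(4),"handle",world("scene",s(622,285),.131).round(4))
tc=np.array([world("top",c(*v),.03) for v in[(516,233),(740,268),(716,430),(490,395)]])
print(tc.round(4),tc.mean(0).round(4)); e=tc[0]-tc[1]; print("tray y dir deg",np.degrees(np.arctan2(e[1],e[0])),np.linalg.norm(e))
h=P['handle']-P['rim'];print("r",np.hypot(*h[:2]),np.degrees(np.arctan2(h[1],h[0])))
b=P['captop']-P['rim'];print("b",np.hypot(*b[:2]),np.degrees(np.arctan2(b[1],b[0])))
r=world("top",(187,186),.165);print("lift",r, np.degrees(np.arctan2(*(r-P['rim'])[[1,0]])),np.linalg.norm((r-P['rim'])[:2]))
st=arm.observe();Rm=R.from_rotvec(st['ee_rot']).as_matrix();print(Rm.round(3))
```

```text
captop [ 0.5637 -0.0977  0.13  ]
rim [0.5406 0.0097 0.061 ]
handle [0.5534 0.1035 0.131 ]
green [ 0.4396 -0.1383  0.13  ]
black [ 0.3416 -0.0296  0.13  ]
beakerfoot [ 0.7083 -0.3316  0.    ]
flaskfoot [ 0.7477 -0.1763  0.    ]
scene captop [ 0.5683 -0.0933  0.13  ] base near [ 0.5799 -0.0817  0.    ] handle [0.5564 0.1075 0.131 ]
[[ 0.5807 -0.2366  0.03  ]
 [ 0.5461 -0.4513  0.03  ]
 [ 0.3912 -0.4238  0.03  ]
 [ 0.4254 -0.2091  0.03  ]] [ 0.4859 -0.3302  0.03  ]
tray y dir deg 80.86120219786372 0.21743772173538162
r 0.0946718939541316 82.21689435889328
b 0.10979659193620535 -77.84299376277136
lift [0.5773773  0.27487875 0.165     ] 82.10872305814527 0.2677413400695166
[[ 0.379 -0.925 -0.001]
 [-0.925 -0.379  0.001]
 [-0.001  0.    -1.   ]]
```

Run:
```python
from h import *
t=cv2.imread("pics/top0.png")[240:360,430:560]
s=cv2.imread("pics/scene0.png")[0:120,190:310]
w=arm.get_image("wrist")
f=lambda i:cv2.resize(i,(390,360))
cv2.imwrite("pics/g0.png",np.hstack([f(t),f(s)])); cv2.imwrite("pics/w0.png",w)
p=arm.camera_params("wrist");Rm=cv2.Rodrigues(p['rvec'])[0];c=-Rm.T@p['tvec'].ravel()
st=arm.observe();T=R.from_rotvec(st['ee_rot']).as_matrix()
print("cam in tool",T.T@(c-st['position']), "cam z in tool",T.T@Rm[2])
print("big",world("top",(404,291),.2))
d=T.T@(np.array([.565,-.0965,.30])-st['position']);print("dp",d)
```

```text
cam in tool [ 0.00067154 -0.08210606 -0.15862515] cam z in tool [8.89535521e-04 3.01786139e-01 9.53375233e-01]
big [ 0.27618142 -0.33722138  0.2       ]
dp [-0.32125351 -0.48627953 -0.07355194]
```

View pics/g0.png

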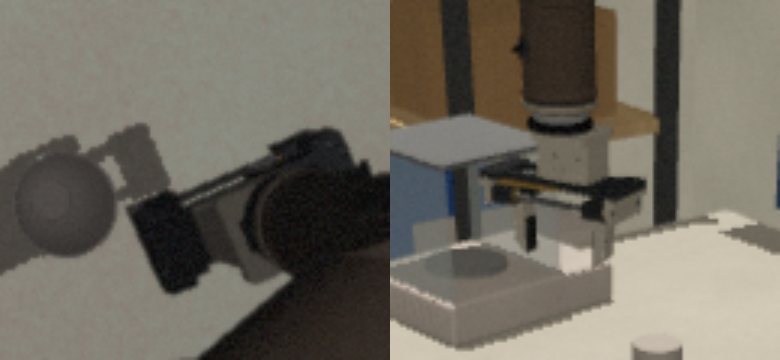

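```bash
python3 -m pendant '[{"dp":[0,0,-0.05],"rotation":[0,0,0],"fingers":-1},{"dp":[0,0,-0.075],"rotation":[0,0,0],"fingers":-1},{"dp":[-0.06,-0.09,-0.075],"rotation":[0,0,-0.2],"fingers":-1},{"dp":[-0.1,-0.15,-0.075],"rotation":[0,0,-0.4],"fingers":-1},{"dp":[-0.14,-0.21,-0.075],"rotation":[0,0,-0.55],"fingers":-1},{"dp":[-0.17,-0.26,-0.075],"rotation":[0,0,-0.7],"fingers":-1},{"dp":[-0.2,-0.31,-0.075],"rotation":[0,0,-0.85],"fingers":-1},{"dp":[-0.23,-0.35,-0.075],"rotation":[0,0,-1.0],"fingers":-1},{"dp":[-0.26,-0.39,-0.075],"rotation":[0,0,-1.15],"fingers":-1},{"dp":[-0.29,-0.44,-0.075],"rotation":[0,0,-1.3],"fingers":-1},{"dp":[-0.321,-0.486,-0.075],"rotation":[0,0,-1.396],"fingers":-1},{"dp":[-0.321,-0.486,-0.075],"rotation":[0,0,-1.396],"fingers":-1},{"dp":[-0.321,-0.486,-0.075],"rotation":[0,0,-1.396],"fingers":-1},{"dp":[-0.321,-0.486,-0.075],"rotation":[0,0,-1.396],"fingers":-1}]'
python3 - <<'E'
from h import *
p=arm.camera_params("wrist");w=arm.get_image("wrist");cv2.imwrite("pics/w1.png",w);cv2.imwrite("pics/t1.png",arm.get_image("top"))
s=arm.observe();print(s['clock'],s['position'],s['joints'].round(2));T=R.from_rotvec(s['ee_rot']).as_matrix();print(T.round(3))
print(pix("wrist",[[.565,-.0965,.13],[.565,-.0965,0],[.5406,.0097,.061]],p))
E
```

```text
clock: 1.9
position: [0.5641, -0.0988, 0.3012]
ee_rot: [-3.124, -0.331, 0.002]
force: [-0.1, -0.6, -0.6]
width: 1.004
2.0 [ 0.56416436 -0.09892432  0.30144484] [ 0.43  0.34 -0.47  1.56  0.16  1.28  0.14]
[[ 0.978  0.209 -0.001]
 [ 0.209 -0.978  0.   ]
 [-0.001 -0.    -1.   ]]
[[282.86085123 188.18175988]
 [282.64837013 168.67747356]
 [281.54200708  90.59185619]]
```

View pics/w1.png

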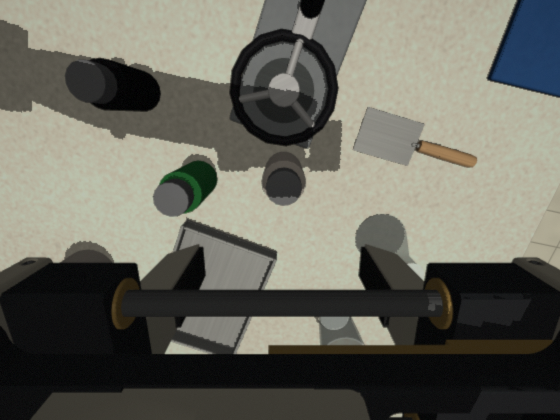

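The wrist view shows the cap of the white bottle at (284,184) and the rim centre at (284,88). Both are within a few pixels of what I predicted.

Run:
```python
from h import *
w=cv2.imread("pics/w1.png")[0:220,220:350];cv2.imwrite("pics/w1c.png",cv2.resize(w,None,fx=2.7,fy=2.7,interpolation=cv2.INTER_CUBIC))
for uv,z in [((284,184),.13),((284,88),.061),((284,88),.054),((312,3),.131)]: print(uv,world("wrist",uv,z).round(4))
```

```text
(284, 184) [ 0.5654 -0.0916  0.13  ]
(284, 88) [0.5432 0.0132 0.061 ]
(284, 88) [0.5431 0.0138 0.054 ]
(312, 3) [0.5541 0.0868 0.131 ]
```

View pics/w1c.png

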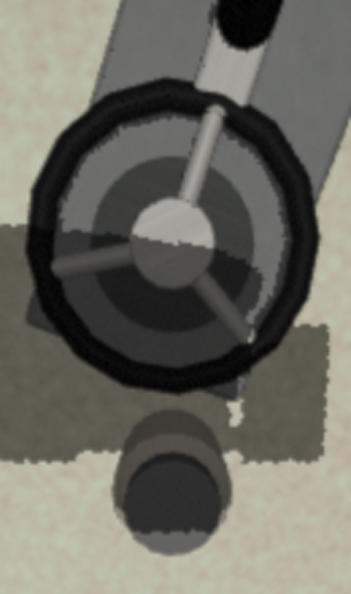

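```bash
python3 -m pendant '[{"dp":[0.002,-0.003,0.05],"rotation":[0,0,0],"fingers":-1},{"dp":[0.002,-0.003,0.1],"rotation":[0,0,0],"fingers":-1},{"dp":[0.002,-0.003,0.14],"rotation":[0,0,0],"fingers":-1},{"dp":[0.002,-0.003,0.18],"rotation":[0,0,0],"fingers":-1},{"dp":[0.002,-0.003,0.21],"rotation":[0,0,0],"fingers":-1},{"dp":[0.002,-0.003,0.225],"rotation":[0,0,0],"fingers":-1},{"dp":[0.002,-0.003,0.23],"rotation":[0,0,0],"fingers":-1},{"dp":[0.002,-0.003,0.23],"rotation":[0,0,0],"fingers":-1},{"dp":[0.002,-0.003,0.23],"rotation":[0,0,0],"fingers":-1}]' 25
python3 - <<'E'
from h import *
cv2.imwrite("pics/w2.png",arm.get_image("wrist"));cv2.imwrite("pics/s2.png",arm.get_image("scene"))
E
```

```text
clock: 3.12
position: [0.566, -0.0956, 0.0726]
ee_rot: [3.124, 0.33, 0.001]
force: [0.2, -0.5, -1.2]
width: 1.0
```

View pics/w2.png

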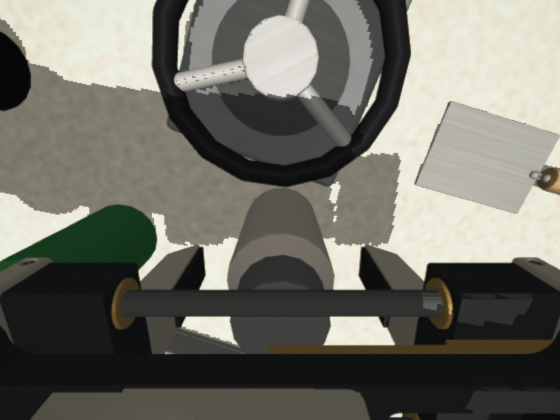

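The bottle (281,300) stands centred between the open fingers, so I'm closing on it.

```bash
python3 -m pendant '[{"dp":[0,0,0],"rotation":[0,0,0],"fingers":0},{"dp":[0,0,0],"rotation":[0,0,0],"fingers":0.2},{"dp":[0,0,0],"rotation":[0,0,0],"fingers":1},{"dp":[0,0,0],"rotation":[0,0,0],"fingers":1},{"dp":[0,0,0],"rotation":[0,0,0],"fingers":1},{"dp":[0,0,0],"rotation":[0,0,0],"fingers":1}]' 25
```

```text
clock: 3.98
position: [0.5658, -0.0956, 0.0723]
ee_rot: [3.124, 0.33, 0.001]
force: [-0.9, -0.4, 0.4]
width: 0.604
```

```bash
python3 -m pendant '[{"dp":[0,0,-0.015],"rotation":[0,0,0],"fingers":1},{"dp":[0,0,-0.045],"rotation":[0,0,0],"fingers":1},{"dp":[0,0,-0.07],"rotation":[0,0,0],"fingers":1},{"dp":[0,0,-0.07],"rotation":[0,0,0],"fingers":1},{"dp":[0,0,-0.07],"rotation":[0,0,0],"fingers":1},{"dp":[-0.01,0.02,-0.07],"rotation":[0,0,0],"fingers":1},{"dp":[-0.03,0.05,-0.07],"rotation":[0,0,0],"fingers":1},{"dp":[-0.05,0.09,-0.07],"rotation":[0,0,0],"fingers":1},{"dp":[-0.07,0.13,-0.07],"rotation":[0,0,0],"fingers":1},{"dp":[-0.09,0.165,-0.07],"rotation":[0,0,0],"fingers":1},{"dp":[-0.1,0.185,-0.07],"rotation":[0,0,0],"fingers":1},{"dp":[-0.103,0.192,-0.07],"rotation":[0,0,0],"fingers":1},{"dp":[-0.103,0.192,-0.07],"rotation":[0,0,0],"fingers":1},{"dp":[-0.103,0.192,-0.07],"rotation":[0,0,0],"fingers":1}]'
python3 - <<'E'
from h import *
a=arm.get_image("scene");b=arm.get_image("top")
f=lambda i:cv2.resize(i,(400,400))
cv2.imwrite("pics/s3.png",np.hstack([f(a[80:280,130:330]),f(b[120:320,260:460])]))
s=arm.observe();T=R.from_rotvec(s['ee_rot']).as_matrix();print(T.round(4),s['position'],s['force'])
E
```

```text
clock: 5.72
position: [0.5057, -0.3031, 0.1421]
ee_rot: [-3.123, -0.334, -0.001]
force: [0.1, 0.2, -2.6]
width: 0.605
[[ 9.775e-01  2.111e-01  4.000e-04]
 [ 2.111e-01 -9.775e-01  3.000e-04]
 [ 5.000e-04 -2.000e-04 -1.000e+00]] [ 0.50568135 -0.30349353  0.14229621] [ 0.15142869  0.1591157  -2.14675188]
```

View pics/s3.png

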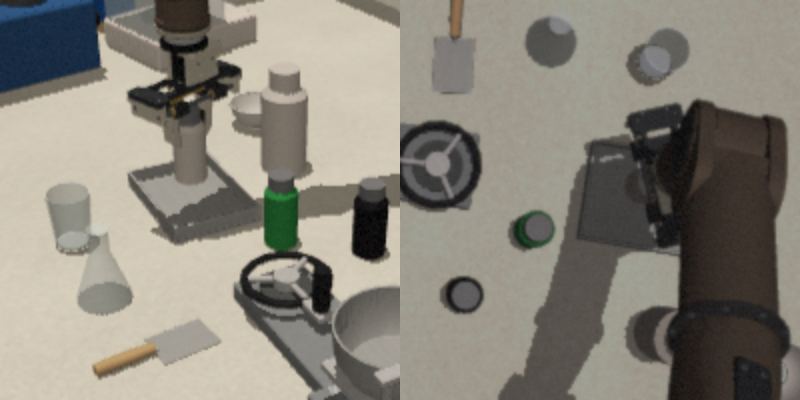

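The bottle hangs upright over the tray in both views, so I'm lowering it slowly.

```bash
python3 -m pendant '[{"dp":[0,0,0.015],"rotation":[0,0,0],"fingers":1},{"dp":[0,0,0.03],"rotation":[0,0,0],"fingers":1},{"dp":[0,0,0.045],"rotation":[0,0,0],"fingers":1},{"dp":[0,0,0.053],"rotation":[0,0,0],"fingers":1},{"dp":[0,0,0.058],"rotation":[0,0,0],"fingers":1},{"dp":[0,0,0.061],"rotation":[0,0,0],"fingers":1},{"dp":[0,0,0.063],"rotation":[0,0,0],"fingers":1},{"dp":[0,0,0.063],"rotation":[0,0,0],"fingers":1},{"dp":[0,0,0.063],"rotation":[0,0,0],"fingers":1}]'
```

```text
clock: 6.95
position: [0.5059, -0.3035, 0.0796]
ee_rot: [3.124, 0.334, 0.001]
force: [0.6, 0.5, -2.9]
width: 0.605
```

```bash
python3 -m pendant '[{"dp":[0,0,0.001],"rotation":[0,0,0],"fingers":1},{"dp":[0,0,0.002],"rotation":[0,0,0],"fingers":1},{"dp":[0,0,0.003],"rotation":[0,0,0],"fingers":1},{"dp":[0,0,0.003],"rotation":[0,0,0],"fingers":1}]'
```

```text
clock: 7.45
position: [0.5059, -0.3037, 0.0773]
ee_rot: [3.123, 0.333, 0.002]
force: [-2.3, 1.6, 5.1]
width: 0.604
```

The force went from -2.9 to +5.1 N, so the bottle is on the floor. Releasing it and retreating upward.

```bash
python3 -m pendant '[{"dp":[0,0,-0.001],"rotation":[0,0,0],"fingers":0.1},{"dp":[0,0,-0.001],"rotation":[0,0,0],"fingers":-0.4},{"dp":[0,0,-0.001],"rotation":[0,0,0],"fingers":-1},{"dp":[0,0,-0.001],"rotation":[0,0,0],"fingers":-1},{"dp":[0,0,-0.001],"rotation":[0,0,0],"fingers":-1},{"dp":[0,0,-0.03],"rotation":[0,0,0],"fingers":-1},{"dp":[0,0,-0.09],"rotation":[0,0,0],"fingers":-1},{"dp":[0,0,-0.15],"rotation":[0,0,0],"fingers":-1},{"dp":[0,0,-0.2],"rotation":[0,0,0],"fingers":-1},{"dp":[0,0,-0.2],"rotation":[0,0,0],"fingers":-1}]'
python3 - <<'E'
from h import *
a=arm.get_image("scene");b=arm.get_image("wrist")
f=lambda i:cv2.resize(i,(400,400))
cv2.imwrite("pics/s4.png",np.hstack([f(a[80:280,130:330]),cv2.resize(b,(400,300),).__class__(0) if 0 else cv2.copyMakeBorder(cv2.resize(b,(400,300)),0,100,0,0,0)]))
s=arm.observe();T=R.from_rotvec(s['ee_rot']).as_matrix();print(T.round(4),s['position'])
ang=np.radians(82)
for ax in [(.542,.0112)]:
    g=np.array([ax[0]+.095*np.cos(ang),ax[1]+.095*np.sin(ang),.26]);print(g,T.T@(g-s['position']))
E
```

```text
clock: 8.7
position: [0.5078, -0.3042, 0.2818]
ee_rot: [3.119, 0.333, 0.012]
force: [0.3, 0.2, -0.1]
width: 0.999
[[ 9.775e-01  2.109e-01  1.400e-03]
 [ 2.109e-01 -9.775e-01 -9.000e-04]
 [ 1.200e-03  1.200e-03 -1.000e+00]] [ 0.50563057 -0.30361864  0.27721476]
[0.55522144 0.10527547 0.26      ] [ 0.13468835 -0.38925917  0.01692165]
```

View pics/s4.png

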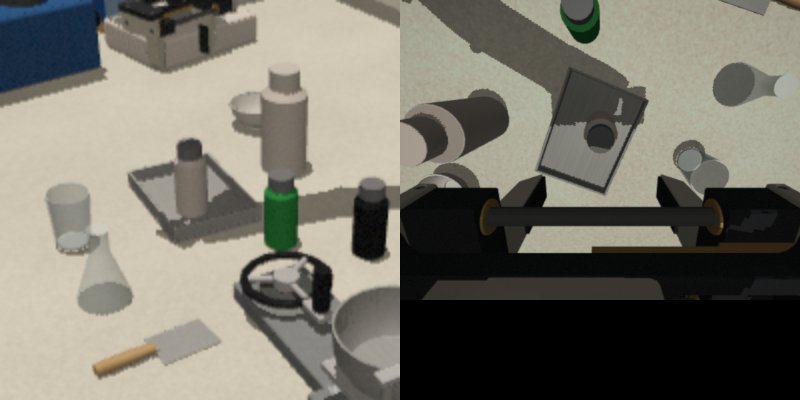

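The bottle stands upright and free in the tray (scene crop (190,190)). Now to the handle.

```bash
python3 -m pendant '[{"dp":[0.02,-0.05,0],"rotation":[0,0,0],"fingers":-1},{"dp":[0.04,-0.1,0],"rotation":[0,0,0],"fingers":-1},{"dp":[0.06,-0.15,0],"rotation":[0,0,0],"fingers":-1},{"dp":[0.08,-0.2,0],"rotation":[0,0,-0.05],"fingers":-1},{"dp":[0.095,-0.25,0],"rotation":[0,0,-0.1],"fingers":-1},{"dp":[0.11,-0.3,0],"rotation":[0,0,-0.17],"fingers":-1},{"dp":[0.125,-0.35,0],"rotation":[0,0,-0.17],"fingers":-1},{"dp":[0.135,-0.385,0],"rotation":[0,0,-0.17],"fingers":-1},{"dp":[0.135,-0.389,0],"rotation":[0,0,-0.17],"fingers":-1},{"dp":[0.135,-0.389,0],"rotation":[0,0,-0.17],"fingers":-1},{"dp":[0.135,-0.389,0],"rotation":[0,0,-0.17],"fingers":-1}]'
python3 - <<'E'
from h import *
p=arm.camera_params("wrist");b=arm.get_image("wrist");cv2.imwrite("pics/w5.png",b)
s=arm.observe();T=R.from_rotvec(s['ee_rot']).as_matrix();print(T.round(4),s['position'],s['joints'].round(2))
print(pix("wrist",[[.5552,.1053,.131],[.5552,.1053,.061]],p))
E
```

```text
clock: 10.18
position: [0.5555, 0.1033, 0.2762]
ee_rot: [3.083, 0.594, -0.0]
force: [0.7, -0.0, 0.5]
width: 1.002
[[ 9.286e-01  3.711e-01  7.000e-04]
 [ 3.711e-01 -9.286e-01 -1.700e-03]
 [-0.000e+00  1.800e-03 -1.000e+00]] [0.55557421 0.10333211 0.27643161] [ 0.17  0.37 -0.62  1.61  0.23  1.23 -0.11]
[[282.12924162 193.66692194]
 [282.07347221 179.81872817]]
```

View pics/w5.png

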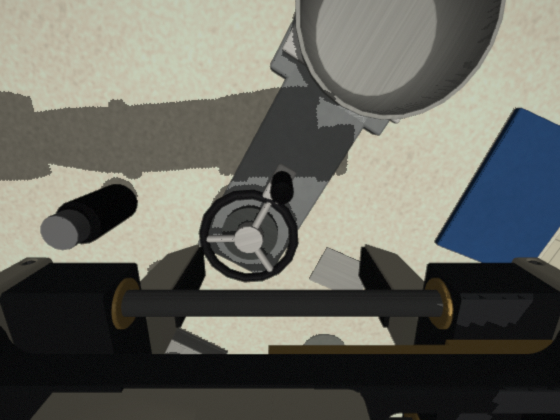

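Run:
```python
from h import *
w=cv2.imread("pics/w5.png")[150:300,180:330];cv2.imwrite("pics/w5c.png",cv2.resize(w,None,fx=4,fy=4,interpolation=cv2.INTER_CUBIC))
p=arm.camera_params("wrist")
th=np.linspace(0,2*np.pi,24)
for c in [(.542,.011)]:
    X=np.c_[c[0]+.0695*np.cos(th),c[1]+.0695*np.sin(th),0*th+.054]
    q=pix("wrist",X,p);print("pred ext",q.min(0),q.max(0))
```

```text
pred ext [198.22049221 188.56273387] [297.50276574 280.77930061]
```

View pics/w5c.png

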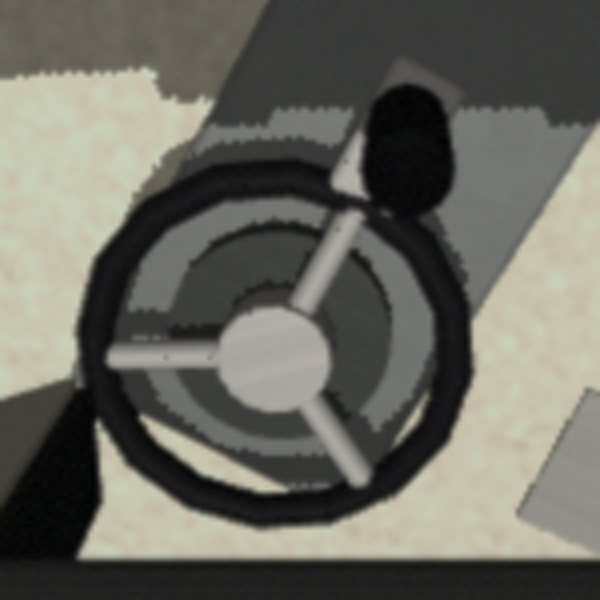

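The handle top is at (282,193) and the rim centre at about (249,236), both within 1–2 mm of my estimate. Lowering onto the handle.

```bash
python3 -m pendant '[{"dp":[0,-0.002,0.05],"rotation":[0,0,0],"fingers":-1},{"dp":[0,-0.002,0.1],"rotation":[0,0,0],"fingers":-1},{"dp":[0,-0.002,0.14],"rotation":[0,0,0],"fingers":-1},{"dp":[0,-0.002,0.17],"rotation":[0,0,0],"fingers":-1},{"dp":[0,-0.002,0.185],"rotation":[0,0,0],"fingers":-1},{"dp":[0,-0.002,0.188],"rotation":[0,0,0],"fingers":-1},{"dp":[0,-0.002,0.188],"rotation":[0,0,0],"fingers":0},{"dp":[0,-0.002,0.188],"rotation":[0,0,0],"fingers":1},{"dp":[0,-0.002,0.188],"rotation":[0,0,0],"fingers":1},{"dp":[0,-0.002,0.188],"rotation":[0,0,0],"fingers":1},{"dp":[0,-0.002,0.188],"rotation":[0,0,0],"fingers":1},{"dp":[0,-0.002,0.188],"rotation":[0,0,0],"fingers":1}]' 25
python3 - <<'E'
from h import *
cv2.imwrite("pics/w6.png",arm.get_image("wrist"))
s=arm.observe();T=R.from_rotvec(s['ee_rot']).as_matrix();print(T.round(4),s['position'],s['force'])
E
```

```text
clock: 11.72
position: [0.555, 0.1049, 0.0884]
ee_rot: [3.083, 0.593, 0.001]
force: [-0.2, 0.5, -0.7]
width: 0.395
[[ 9.286e-01  3.711e-01  7.000e-04]
 [ 3.711e-01 -9.286e-01 -1.700e-03]
 [-0.000e+00  1.800e-03 -1.000e+00]] [0.55498133 0.1049065  0.08843718] [-1.01056743 -0.26673185 -0.34407255]
```

View pics/w6.png

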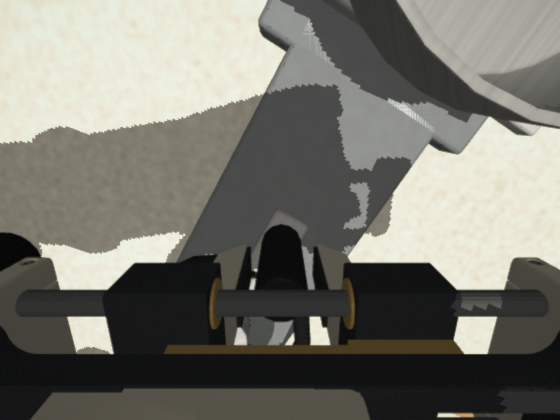

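```bash
python3 -m pendant '[{"dp":[0,0,0],"rotation":[0,0,0],"fingers":1},{"dp":[0,0,0],"rotation":[0,0,0],"fingers":1},{"dp":[0,0,0],"rotation":[0,0,0],"fingers":1}]' 25
cat > tab.py <<'E'
from h import *
import sys
ax=np.array([float(sys.argv[1]),float(sys.argv[2])]); step=float(sys.argv[3]);n=int(sys.argv[4]);r=float(sys.argv[5]) if len(sys.argv)>5 else .095
s=arm.observe();T=R.from_rotvec(s['ee_rot']).as_matrix();d=s['position'][:2]-ax
a0=np.arctan2(d[1],d[0]);print(s['position'],"r",np.hypot(*d),"a0",a0,"F",s['force'].round(1))
for i in range(1,n+1):
    a=a0-step*i;g=np.array([*(ax+r*np.array([np.cos(a),np.sin(a)])),s['position'][2]])
    print(i,(T.T@(g-s['position'])).round(3))
E
python3 tab.py .5425 .0105 .2 16
```

```text
clock: 12.15
position: [0.5549, 0.1048, 0.0884]
ee_rot: [3.083, 0.593, 0.0]
force: [-1.3, -0.2, -0.1]
width: 0.281
[0.55488997 0.10480992 0.08840847] r 0.09512030404279517 a0 1.440169365130086 F [-1.3 -0.2 -0.1]
1 [0.015 0.011 0.   ]
2 [0.029 0.025 0.   ]
3 [0.039 0.041 0.   ]
4 [0.045 0.059 0.   ]
5 [0.048 0.077 0.   ]
6 [0.048 0.096 0.   ]
7 [0.043 0.115 0.   ]
8 [0.035 0.132 0.   ]
9 [0.024 0.147 0.   ]
10 [0.01 0.16 0.  ]
11 [-0.007  0.169  0.   ]
12 [-0.025  0.175  0.   ]
13 [-0.044  0.178  0.   ]
14 [-0.062  0.177  0.   ]
15 [-0.081  0.172  0.   ]
16 [-0.098  0.163  0.   ]
```

The jaws read 25.9 mm, which matches the 26 mm handle, so it is held. First a short test arc.

```bash
python3 -m pendant '[{"dp":[0.015,0.011,0],"rotation":[0,0,0],"fingers":1},{"dp":[0.029,0.025,0],"rotation":[0,0,0],"fingers":1},{"dp":[0.039,0.041,0],"rotation":[0,0,0],"fingers":1},{"dp":[0.045,0.059,0],"rotation":[0,0,0],"fingers":1},{"dp":[0.048,0.077,0],"rotation":[0,0,0],"fingers":1},{"dp":[0.048,0.096,0],"rotation":[0,0,0],"fingers":1},{"dp":[0.048,0.096,0],"rotation":[0,0,0],"fingers":1}]'
python3 tab.py .5425 .0105 .2 18
```

```text
clock: 13.02
position: [0.636, 0.0298, 0.0885]
ee_rot: [3.082, 0.587, 0.001]
force: [1.9, -1.7, -2.6]
width: 0.278
[0.63602651 0.02975704 0.08850871] r 0.09548843480570812 a0 0.20306141481682874 F [ 1.9 -1.7 -2.6]
1 [-0.006  0.018  0.   ]
2 [-0.014  0.035  0.   ]
3 [-0.026  0.05   0.   ]
4 [-0.041  0.062  0.   ]
5 [-0.057  0.071  0.   ]
6 [-0.075  0.077  0.   ]
7 [-0.094  0.079  0.   ]
8 [-0.113  0.077  0.   ]
9 [-0.131  0.071  0.   ]
10 [-0.148  0.062  0.   ]
11 [-0.162  0.05   0.   ]
12 [-0.174  0.035  0.   ]
13 [-0.183  0.018  0.   ]
14 [-0.188 -0.001  0.   ]
15 [-0.189 -0.019 -0.   ]
16 [-0.187 -0.038 -0.   ]
17 [-0.18  -0.056 -0.   ]
18 [-0.171 -0.073 -0.   ]
```

```bash
python3 -m pendant '[{"dp":[-0.006,0.018,0],"rotation":[0,0,0],"fingers":1},{"dp":[-0.014,0.035,0],"rotation":[0,0,0],"fingers":1},{"dp":[-0.026,0.05,0],"rotation":[0,0,0],"fingers":1},{"dp":[-0.041,0.062,0],"rotation":[0,0,0],"fingers":1},{"dp":[-0.057,0.071,0],"rotation":[0,0,0],"fingers":1},{"dp":[-0.075,0.077,0],"rotation":[0,0,0],"fingers":1},{"dp":[-0.094,0.079,0],"rotation":[0,0,0],"fingers":1},{"dp":[-0.113,0.077,0],"rotation":[0,0,0],"fingers":1},{"dp":[-0.131,0.071,0],"rotation":[0,0,0],"fingers":1},{"dp":[-0.148,0.062,0],"rotation":[0,0,0],"fingers":1},{"dp":[-0.148,0.062,0],"rotation":[0,0,0],"fingers":1}]'
python3 tab.py .5425 .0105 .2 18
```

```text
clock: 14.4
position: [0.5179, -0.0812, 0.0885]
ee_rot: [3.083, 0.589, -0.004]
force: [-0.3, 4.6, -9.2]
width: 0.283
[ 0.51790789 -0.08123915  0.08850898] r 0.09497812284354801 a0 -1.832704292029557 F [-0.3  4.6 -9.2]
1 [-0.014 -0.013  0.   ]
2 [-0.025 -0.028  0.   ]
3 [-0.033 -0.045 -0.   ]
4 [-0.037 -0.064 -0.   ]
5 [-0.038 -0.083 -0.   ]
6 [-0.035 -0.101 -0.   ]
7 [-0.028 -0.119 -0.   ]
8 [-0.018 -0.135 -0.   ]
9 [-0.005 -0.149 -0.   ]
10 [ 0.011 -0.159 -0.   ]
11 [ 0.028 -0.167 -0.   ]
12 [ 0.047 -0.171 -0.001]
13 [ 0.066 -0.171 -0.001]
14 [ 0.085 -0.167 -0.001]
15 [ 0.102 -0.16  -0.001]
16 [ 0.118 -0.149 -0.001]
17 [ 0.131 -0.135 -0.001]
18 [ 0.141 -0.119 -0.001]
```

```bash
python3 -m pendant '[{"dp":[-0.014,-0.013,0],"rotation":[0,0,0],"fingers":1},{"dp":[-0.025,-0.028,0],"rotation":[0,0,0],"fingers":1},{"dp":[-0.033,-0.045,0],"rotation":[0,0,0],"fingers":1},{"dp":[-0.037,-0.064,0],"rotation":[0,0,0],"fingers":1},{"dp":[-0.038,-0.083,0],"rotation":[0,0,0],"fingers":1},{"dp":[-0.035,-0.101,0],"rotation":[0,0,0],"fingers":1},{"dp":[-0.028,-0.119,0],"rotation":[0,0,0],"fingers":1},{"dp":[-0.028,-0.119,0],"rotation":[0,0,0],"fingers":1}]'
python3 tab.py .5425 .0105 .2 18
python3 - <<'E'
from h import *
cv2.imwrite("pics/s7.png",arm.get_image("scene"))
E
```

```text
clock: 15.4
position: [0.4483, 0.0197, 0.0885]
ee_rot: [3.082, 0.592, -0.001]
force: [6.5, 1.2, -10.8]
width: 0.281
[0.44826872 0.01972846 0.08851782] r 0.094682091768809 a0 3.0439698322997137 F [  6.5   1.2 -10.8]
1 [ 0.01  -0.016 -0.   ]
2 [ 0.023 -0.03  -0.   ]
3 [ 0.039 -0.04  -0.   ]
4 [ 0.057 -0.047 -0.   ]
5 [ 0.075 -0.051 -0.   ]
6 [ 0.094 -0.051 -0.   ]
7 [ 0.113 -0.047 -0.   ]
8 [ 0.13 -0.04 -0.  ]
9 [ 0.146 -0.029 -0.   ]
10 [ 0.159 -0.015 -0.   ]
11 [ 0.169  0.001 -0.   ]
12 [ 0.176  0.019 -0.   ]
13 [ 0.179  0.037 -0.   ]
14 [0.178 0.056 0.   ]
15 [0.174 0.075 0.   ]
16 [0.166 0.092 0.   ]
17 [0.155 0.107 0.   ]
18 [0.14 0.12 0.  ]
```

View pics/s7.png

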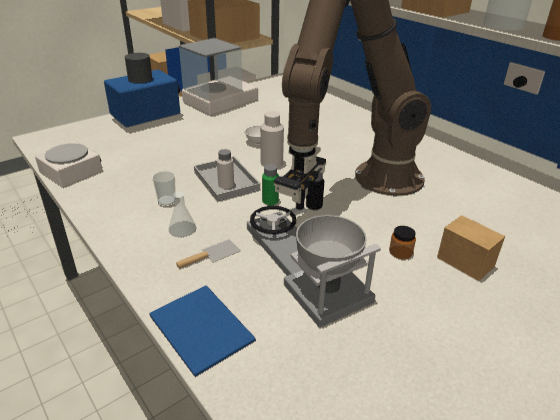

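The crank has turned about 4.7 rad, and the scene shows nothing disturbed with the bottle still in the tray at (225,170). Continuing past the bath side.

```bash
python3 -m pendant '[{"dp":[0.01,-0.016,0],"rotation":[0,0,0],"fingers":1},{"dp":[0.023,-0.03,0],"rotation":[0,0,0],"fingers":1},{"dp":[0.039,-0.04,0],"rotation":[0,0,0],"fingers":1},{"dp":[0.057,-0.047,0],"rotation":[0,0,0],"fingers":1},{"dp":[0.075,-0.051,0],"rotation":[0,0,0],"fingers":1},{"dp":[0.075,-0.051,0],"rotation":[0,0,0],"fingers":1}]'
python3 tab.py .5425 .0105 .2 15
python3 - <<'E'
from h import *
cv2.imwrite("pics/w8.png",arm.get_image("wrist"))
E
```

```text
clock: 16.2
position: [0.5005, 0.0955, 0.0884]
ee_rot: [3.083, 0.592, 0.002]
force: [0.7, 0.4, -1.8]
width: 0.277
[0.50046277 0.09549933 0.08841825] r 0.0948262351846178 a0 2.0300820715416097 F [ 0.7  0.4 -1.8]
1 [0.019 0.    0.   ]
2 [0.037 0.004 0.   ]
3 [0.055 0.012 0.   ]
4 [0.07  0.023 0.   ]
5 [0.083 0.037 0.   ]
6 [0.093 0.053 0.   ]
7 [0.1   0.071 0.   ]
8 [0.102 0.09  0.   ]
9 [0.101 0.109 0.   ]
10 [0.097 0.127 0.   ]
11 [0.089 0.144 0.   ]
12 [0.077 0.159 0.   ]
13 [0.063 0.172 0.   ]
14 [0.046 0.181 0.   ]
15 [0.028 0.187 0.   ]
```

View pics/w8.png

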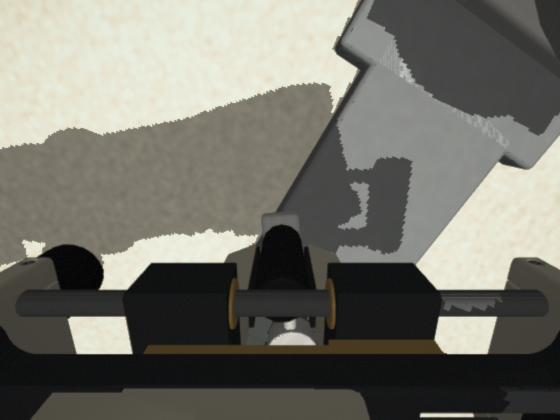

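```bash
python3 -m pendant '[{"dp":[0.019,0,0],"rotation":[0,0,0],"fingers":1},{"dp":[0.037,0.004,0],"rotation":[0,0,0],"fingers":1},{"dp":[0.055,0.012,0],"rotation":[0,0,0],"fingers":1},{"dp":[0.055,0.012,0],"rotation":[0,0,0],"fingers":1}]'
python3 tab.py .5425 .0105 .1 20
```

```text
clock: 16.75
position: [0.5561, 0.1046, 0.0885]
ee_rot: [3.084, 0.591, 0.003]
force: [2.4, 1.6, -1.1]
width: 0.279
[0.55614446 0.10456571 0.08847437] r 0.09505014251974163 a0 1.4267485446868906 F [ 2.4  1.6 -1.1]
1 [0.008 0.005 0.   ]
2 [0.015 0.011 0.   ]
3 [0.022 0.018 0.   ]
4 [0.028 0.025 0.   ]
5 [0.034 0.033 0.   ]
6 [0.038 0.041 0.   ]
7 [0.042 0.05  0.   ]
8 [0.045 0.059 0.   ]
9 [0.046 0.068 0.   ]
10 [0.047 0.078 0.   ]
11 [0.047 0.087 0.   ]
12 [0.046 0.097 0.   ]
13 [0.045 0.106 0.   ]
14 [0.042 0.115 0.   ]
15 [0.038 0.124 0.   ]
16 [0.033 0.132 0.   ]
17 [0.028 0.14  0.   ]
18 [0.022 0.147 0.   ]
19 [0.015 0.154 0.   ]
20 [0.008 0.16  0.   ]
```

```bash
python3 -m pendant '[{"dp":[0.008,0.005,0],"rotation":[0,0,0],"fingers":1},{"dp":[0.015,0.011,0],"rotation":[0,0,0],"fingers":1},{"dp":[0.022,0.018,0],"rotation":[0,0,0],"fingers":1},{"dp":[0.022,0.018,0],"rotation":[0,0,0],"fingers":1}]'
python3 tab.py .5425 .0105 .1 8
```

```text
clock: 17.25
position: [0.5848, 0.0957, 0.0886]
ee_rot: [3.084, 0.59, 0.006]
force: [3.9, 4.5, -5.7]
width: 0.278
[0.58479819 0.09572768 0.08857784] r 0.09514670223741195 a0 1.1101159854948182 F [ 3.9  4.5 -5.7]
1 [0.006 0.007 0.   ]
2 [0.011 0.015 0.   ]
3 [0.016 0.024 0.   ]
4 [0.019 0.033 0.   ]
5 [0.022 0.042 0.   ]
6 [0.023 0.051 0.   ]
7 [0.024 0.061 0.   ]
8 [0.024 0.07  0.   ]
```

```bash
python3 -m pendant '[{"dp":[0.006,0.007,0],"rotation":[0,0,0],"fingers":1},{"dp":[0.011,0.015,0],"rotation":[0,0,0],"fingers":1},{"dp":[0.011,0.015,0],"rotation":[0,0,0],"fingers":1}]'
python3 tab.py .5425 .0105 .1 8
```

```text
clock: 17.62
position: [0.602, 0.0848, 0.0886]
ee_rot: [3.084, 0.588, 0.009]
force: [4.0, 2.4, -6.6]
width: 0.279
[0.60199613 0.08475382 0.08857576] r 0.09514945817804095 a0 0.8952915085293236 F [ 4.   2.4 -6.6]
1 [0.004 0.009 0.   ]
2 [0.008 0.017 0.   ]
3 [0.01  0.027 0.   ]
4 [0.012 0.036 0.   ]
5 [0.012 0.045 0.   ]
6 [0.012 0.055 0.   ]
7 [0.011 0.064 0.   ]
8 [0.009 0.074 0.   ]
```

```bash
python3 -m pendant '[{"dp":[0.004,0.009,0],"rotation":[0,0,0],"fingers":1},{"dp":[0.008,0.017,0],"rotation":[0,0,0],"fingers":1},{"dp":[0.008,0.017,0],"rotation":[0,0,0],"fingers":1}]'
python3 tab.py .5425 .0105 .1 8
```

```text
clock: 18.0
position: [0.6164, 0.0706, 0.0885]
ee_rot: [3.084, 0.585, 0.009]
force: [4.3, 0.1, -5.7]
width: 0.278
[0.61644436 0.07057348 0.08854269] r 0.09527114826877915 a0 0.6822650869224578 F [ 4.3  0.1 -5.7]
1 [0.002 0.009 0.   ]
2 [0.004 0.019 0.   ]
3 [0.004 0.028 0.   ]
4 [0.004 0.038 0.   ]
5 [0.002 0.047 0.   ]
6 [0.    0.056 0.   ]
7 [-0.003  0.065  0.   ]
8 [-0.007  0.074  0.   ]
```

```bash
python3 -m pendant '[{"dp":[0.002,0.009,0],"rotation":[0,0,0],"fingers":1},{"dp":[0.004,0.019,0],"rotation":[0,0,0],"fingers":1},{"dp":[0.004,0.019,0],"rotation":[0,0,0],"fingers":1}]'
python3 tab.py .5425 .0105 .1 8
```

```text
clock: 18.38
position: [0.6261, 0.0563, 0.0886]
ee_rot: [3.086, 0.588, 0.008]
force: [-1.1, 7.3, -3.2]
width: 0.276
[0.62614518 0.05633908 0.08860332] r 0.09538206621898553 a0 0.5013204101559853 F [-1.1  7.3 -3.2]
1 [0.   0.01 0.  ]
2 [0.    0.019 0.   ]
3 [-0.001  0.028  0.   ]
4 [-0.003  0.038  0.   ]
5 [-0.006  0.047  0.   ]
6 [-0.01   0.055  0.   ]
7 [-0.015  0.064 -0.   ]
8 [-0.02   0.071 -0.   ]
```

```bash
python3 -m pendant '[{"dp":[0,0.01,0],"rotation":[0,0,0],"fingers":1},{"dp":[0,0.01,0],"rotation":[0,0,0],"fingers":1},{"dp":[0,0.01,0],"rotation":[0,0,0],"fingers":1}]'
python3 tab.py .5425 .0105 .1 5
python3 - <<'E'
from h import *
a=arm.get_image("scene");cv2.imwrite("pics/s9.png",a)
# bath rim predicted top/bottom edges at candidate heights
c=np.array([.5425,.0105])+.28*np.array([np.cos(np.radians(82.3)),np.sin(np.radians(82.3))])
th=np.linspace(0,6.28,60)
for z in (.157,.185,.191,.197):
    q=pix("scene",np.c_[c[0]+.084*np.cos(th),c[1]+.084*np.sin(th),0*th+z]);print(z,q.min(0).round(1),q.max(0).round(1))
E
```

```text
clock: 18.75
position: [0.6264, 0.0559, 0.0886]
ee_rot: [-3.074, -0.598, -0.003]
force: [-9.3, 23.1, -1.8]
width: 0.273
[0.62640029 0.05586744 0.08859473] r 0.09538062825843041 a0 0.4956986306920657 F [-9.3 23.1 -1.8]
1 [ 0.    0.01 -0.  ]
2 [-0.     0.019 -0.   ]
3 [-0.001  0.028 -0.   ]
4 [-0.004  0.038 -0.   ]
5 [-0.007  0.047 -0.   ]
0.157 [296.3 222.8] [366.  266.4]
0.185 [296.8 213.9] [367.3 256.9]
0.191 [296.8 211.9] [367.6 254.8]
0.197 [296.9 210. ] [367.9 252.7]
```

Run:
```python
import cv2
a=cv2.imread("pics/s9.png")[180:330,220:400];cv2.imwrite("pics/s9c.png",cv2.resize(a,None,fx=4,fy=4,interpolation=cv2.INTER_CUBIC))
```

```text
(no output)
```

View pics/s9c.png

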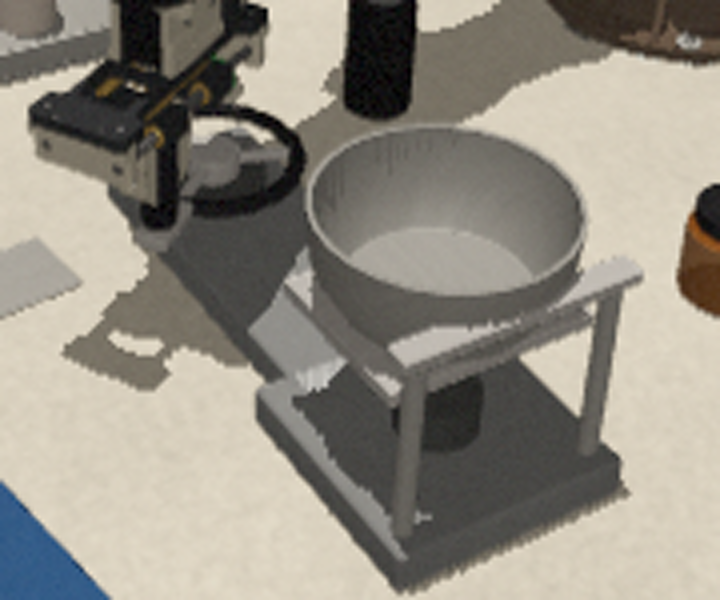

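Run:
```python
from h import *
a=cv2.imread("pics/scene0.png");b=cv2.imread("pics/s9.png")
# rim far and near portions on the bath, arm-free area
for (y0,y1,x0,x1) in [(255,285,300,345),(222,262,318,364)]:
    t=a[y0:y1,x0:x1];r=cv2.matchTemplate(b[y0-30:y1+10,x0-10:x1+10],t,cv2.TM_CCOEFF_NORMED)
    _,m,_,l=cv2.minMaxLoc(r);print(m,l[0]-10,l[1]-30)
th=np.linspace(0,6.28,60)
c=np.array([.5425,.0105])+.28*np.array([np.cos(np.radians(82.3)),np.sin(np.radians(82.3))])
p=pix("scene",[[*c,.157],[*c,.161],[*c,.197]]);print(p)
cv2.imwrite("pics/c0.png",cv2.resize(a[180:330,220:400],None,fx=4,fy=4,interpolation=cv2.INTER_CUBIC))
```

```text
0.597257673740387 -2 -18
0.8624331951141357 2 -11
[[330.97603053 243.25680048]
 [331.10065636 241.955813  ]
 [332.2438401  230.02194872]]
```

View pics/c0.png

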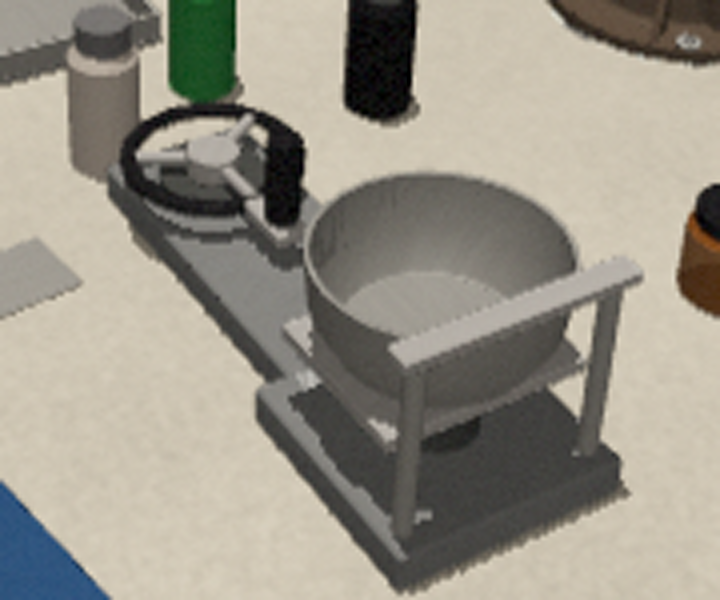

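The handle stopped moving under 23 N. The bath has risen 11.75 px in the scene view (rim top 172→125 in the 4x crop), about 36 mm, which agrees with the 7.2 rad I wound. So this is the high stop. Relaxing, opening and withdrawing upward.

```bash
python3 -m pendant '[{"dp":[0,0,0],"rotation":[0,0,0],"fingers":1},{"dp":[0,0,0],"rotation":[0,0,0],"fingers":0.3},{"dp":[0,0,0],"rotation":[0,0,0],"fingers":-0.3},{"dp":[0,0,0],"rotation":[0,0,0],"fingers":-1},{"dp":[0,0,0],"rotation":[0,0,0],"fingers":-1},{"dp":[0,0,0],"rotation":[0,0,0],"fingers":-1},{"dp":[0,0,-0.03],"rotation":[0,0,0],"fingers":-1},{"dp":[0,0,-0.08],"rotation":[0,0,0],"fingers":-1},{"dp":[0,0,-0.14],"rotation":[0,0,0],"fingers":-1},{"dp":[0,0,-0.18],"rotation":[0,0,0],"fingers":-1},{"dp":[0,0,-0.18],"rotation":[0,0,0],"fingers":-1},{"dp":[0,0,-0.18],"rotation":[0,0,0],"fingers":-1}]'
python3 - <<'E'
from h import *
a=arm.get_image("scene");b=arm.get_image("top");w=arm.get_image("wrist")
cv2.imwrite("pics/s10.png",a);cv2.imwrite("pics/w10.png",w)
p=pix("wrist",[[.6264,.0559,.131],[.5425,.0105,.061]]);print(p)
q0=cv2.imread("pics/scene0.png")
f=lambda i:cv2.resize(i[120:320,140:420],(560,400))
cv2.imwrite("pics/s10c.png",f(a))
E
```

```text
clock: 20.3
position: [0.6259, 0.0538, 0.2678]
ee_rot: [-3.075, -0.598, -0.002]
force: [-0.4, 0.4, -0.2]
width: 0.998
[[282.8729926  197.72784124]
 [207.78728437 191.74737379]]
```

View pics/s10c.png

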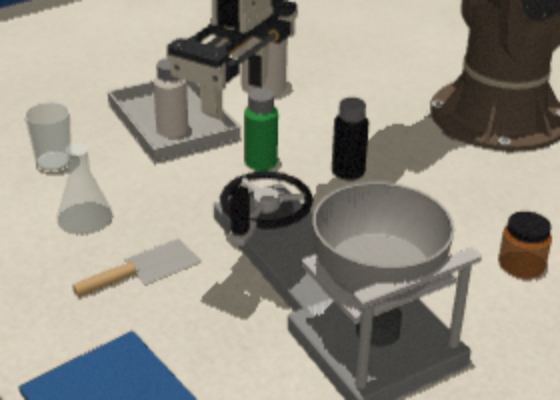

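View pics/w10.png

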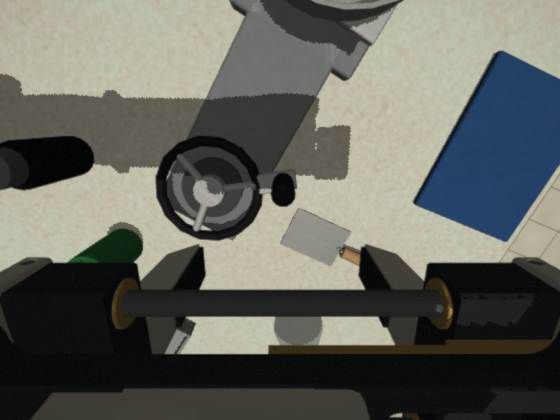

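The handle stayed where I left it (wrist (284,192)). The gripper is clear, the bottle is upright in the tray and the bystanders have not moved, so I'm handing in.

```bash
python3 -c "
from cell import arm
print(arm.observe()['force']);print(arm.sign_off())"
```

```text
[-0.5145341   0.3332754  -0.15623247]
the job is handed in; nothing more can be done
None
```

I set the small white bottle down upright in the tray and let go of it. Then I wound the crank clockwise about 7.2 rad to its stop, let go and moved the gripper up clear of everything. I handed the job in with about 20 s on the clock; no verdict was reported.

- **Bottle:** the force changed by about 8 N when it touched the tray floor, and later pictures show it upright and free.
- **Crank:** the handle stopped moving while the force rose to about 23 N, against the 2 to 6 N that friction asks. It stayed there after release.
- **Bath:** the pictures show it about 36 mm higher, which matches the 7.2 rad I wound. Image height alone is only good to about 0.3 rad or worse: the scene view put the rim between 191 and 197 mm, and its starting height looked nearer crank 0 than the 0.8 rad the stop implies. That it is fully raised therefore rests mainly on the firm stop.
- **Everything else:** the bystanders I could see look unmoved. The wrist force was near zero at the end, so the robot touches nothing. One template match on the bath gave a poor score, and I ignored it.

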